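# Pin the tool chest shut

## Robot

A 6-joint arm with a two-finger parallel gripper is mounted at the origin on the work surface. World frame = base frame: x ahead of the robot, y to its left, z up, the work surface at z = 0. Lengths are in m, angles in degrees, forces in N, time in s.
With the tool pointing down it reaches from about 0.3 to 0.75 m from the base axis. Payload 8.5 kg.
Tool frame: the origin (TCP) lies on the centre line of the jaws, within the pads' length; the fingertips stand 22 mm ahead of it and the grasp point (between the pads) lies 3 mm ahead of it (env.tip_reach is the distance from the TCP to the fingertips, in m); y points along the fingers, z is the direction in which the jaws open and shut, and the axes are right-handed (so a half turn about y gives the same grasp; the last joint's range is limited). The gripper opens to 85 mm and grips with 20 to 120 N. Pads are 22 mm wide; open, the fingers measure 114 mm over their backs; the gripper's body (76 mm by 85 mm) begins 54 mm behind the grasp point. The pads swing forward as they close: fully open they stand 13 mm farther back than shut.
Start: joints at [52.007, 21.807, 74.336, -0, 83.858, -12.336], TCP at [0.238, 0.496, 0.253] pointing down, gripper open.
Joint ranges: [-178.18, 178.18], [-50.72, 133.34], [12.68, 142.11], [-81.47, 261.47], [9.98, 163.14], [-165.26, 165.26]. Speed limits (degrees/s): [136.94, 136.94, 180, 180, 180, 180].

## Interface

Orientations are given as a 3x3 rotation matrix whose columns are the frame's x, y, z axes.
In Python, from rig import env, get_image gives the robot as it stands. The module is installed in compiled form; this text tells all that it offers.
- The arm moves only by the tool carry_out, never from a script. Its argument "targets" is a list that holds one entry, the list of rows, each a list of 7 numbers: the closure, from 0 (fully open) to 1 (shut), then the shift along the world's x, y, z in mm, then the turn, a rotation vector about the world's x, y, z in degrees. In form: [[[claw, dx, dy, dz, ax, ay, az], ...]]. A call has 1 to 20 rows; each row is the pose to reach, as a shift and turn from the pose commanded when the call began; what a row does not reach only later rows make up. A row lasts 1/12 s, in which the tool goes at most 41.7 mm and 7.16 degrees, less where a joint would pass 70% of its speed; a pose out of reach is approached as far as the arm can. A call with a gripper value outside its range is refused whole. The fingers move at their own pace and stop on an object; "squeeze" is the grip in N (left out, the last holds). Time passes only in rows, so rows that repeat a pose let the fingers close. It gives the time, the measured TCP pose, the force and the opening at its end, in the units of the state.
- env.observe(): the state, without advancing time (a new reading comes with each control period).
- get_image(name): name is "side" or "top"; returns a dict with "img" (384x512x3 uint8, red, green, blue), "fx", "fy", "cx", "cy" (pixels), "rvec" (rotation vector, rad) and "tvec" (3), from world to camera coordinates, as OpenCV has them. Camera axes: x right, y down, z forward; pixel columns grow to the right and rows downward; lengths in m; the calibration is good to about 2 mm. A picture is of the moment at which its call begins. There is no depth.
- env.close_job(): hands the job in, once; it reports no verdict.
The state is a dict: "time_s": time; "q": joint angles; "qvel": joint speeds; "joint_efforts": joint torques, N m; "position": TCP position; "tool_rot": TCP orientation; "ft_force": force on the tool from outside, world axes, zero at the start; "wrist_torque": the same for the moment, N m; "grip_width": finger opening in m.
Only numpy, scipy, OpenCV 4.12 (cv2) and the standard library are available. Lean on these libraries where they do the work, as an engineer would, in place of code of your own. Each camera call takes 0.05 s, during which the arm holds its last target.

## Task

Pack up the green tool chest: shut its lid fully, then swing the steel hasp over from the lid and down flat against the front so that the staple comes through its slot, and drop the orange-handled pin from the tool block down through the staple until its collar rests on the loop. Let go of it there and leave all the other tools where they are.

Things in the scene. Friction and masses are not known exactly. Their poses are not given: they have to be found in the camera images.
- chest: fixed green steel tool chest, 200 mm deep (its x), 340 mm wide (its y), 150 mm high with the lid shut. Origin: centre of its underside on the bench; z up. Its front (staple side) faces its own -x; the lid is hinged along the back edge (own x +100 mm, height 125 mm). With the lid shut the lid's top is flat, 150 mm above the bench; small drop handles stand 20 mm off the two end faces (own +-y).
- lid (a joint): lid of the chest, rad: 0 = fully shut, grows as its front edge rises. A stiff hinge: it stays where it is left; pressing on its front edge with about 1 to 5 N moves it down. It starts open at 0.5 to 0.9
- lid_edge (a point): middle of the lid's top front edge, on its outer face; it moves with the lid. The edge runs along the chest's y, 174 mm to each side of this point; the hasp covers the middle 50 mm of it
- hasp (a joint): steel hasp leaf hinged to the lid's top front edge, rad relative to the lid: 0 = hanging flat before the chest front (shut, its stop), 1.57 = straight out to the front, 3.14 = square up from the lid (upright when the lid is shut), more = leaning back over the lid. Stiff hinge: it stays where left; 1 to 3 N turns it. It starts leaning back at 3.3 to 3.8
- hasp_axis (a point): middle of the hasp's hinge axis, which runs along the chest's y, 5 mm before the lid's front and level with its top (150 mm above the bench with the lid shut). The leaf is 84 mm long from this axis, 50 mm wide, 4 mm thick; its slot for the staple is 32 mm wide and lies 48 to 70 mm from the axis; the first 48 mm are plain plate to push on
- hasp_end (a point): middle of the hasp leaf's free end, 84 mm from its hinge axis; moves with the hasp
- staple_eye (a point): where the pin's axis belongs, in the eye of the staple: a level U of 8 mm round bar on the chest's front, its centre line (this height) 95 mm above the bench; axes as the chest's. Seen from above the loop is open 15 mm wide (chest y) and, with the hasp down, 25 mm deep (chest x): from the leaf's face 16 mm behind this point to the outer bar, which ends 17 mm in front of it
- pin_grip (a point): centre of the drop pin's orange handle (22 mm diameter, 61 mm long), z up along the pin. Below: steel collar 26 mm diameter, 4 mm thick, underside 34.5 mm below this point; 11 mm shank 60 mm long, tapered tip 94.5 mm below this point. About 0.1 kg. It starts standing loosely in a hole of the block, collar on the block's top, this point about 104.5 mm above the bench
- pin_collar (a point): centre of the underside of the pin's collar, axes as the pin's
- block: fixed wooden tool block, 65 mm (own x) by 190 mm (own y), 70 mm high, origin at the centre of its underside; three through holes 14 mm in diameter in a row along its y, at -60, 0 and +60 mm, holding pin, screwdriver and punch in any order
- screwdriver: bystander: stubby screwdriver with blue handle (27 mm diameter) standing in the block, top 142 mm above the bench; origin at its tip
- punch: bystander: steel punch with yellow guard (32 mm diameter) standing in the block, top 134 mm above the bench; origin at its tip
- hammer: bystander: hammer 300 mm long lying on the bench to the right of the chest
- riveter: bystander: hand riveter 220 mm long, black handles and grey head, 26 mm high, lying in front between chest and block
- tape_roll: bystander: grey roll of tape, 100 mm diameter, 48 mm high, lying behind between chest and block
- carton: bystander: cardboard carton 120 x 170 x 75 mm behind the block
- cartridge: bystander: white sealant cartridge 50 mm diameter, 255 mm tall with its nozzle, standing at the back
- handsaw: bystander: handsaw 500 mm long with orange handle lying at the right of the bench

How it is judged:
By the outcome, as a careful person would: the job done as asked, in the order asked, and still so for the second after the job is handed in, with the robot touching nothing.
It also fails if it takes over 72 s, if anything falls off the work surface, if the arm or the gripper's body presses on something with over 40 N, if the wrist force passes 120 N, or if a joint passes its speed limit or range.

## Working session

There is one attempt and no reset: what is moved stays moved. The work goes in short steps, Python scripts to look and compute and a tool call to move; the robot and the scene stay as the last step left them, time stands still between calls to the robot, and variables do not carry over. Pictures are saved under pics/ and viewed, and the job is handed in when it is done.

Besides the shell and the picture viewer there is one more tool, called after ">>>" as name(argument=value, ...) on one line, values as JSON. carry_out: Moves the arm, as the interface text tells. Its arguments: {"type":"object","properties":{"targets":{"type":"array"},"squeeze":{"type":"number"}},"required":["targets"]}

```bash
mkdir -p pics; cat > h.py <<'E'
import numpy as np, cv2
from rig import env, get_image
def cam(n,save=None):
    d=get_image(n)
    d['R']=cv2.Rodrigues(np.array(d['rvec'],float))[0]; d['t']=np.array(d['tvec'],float).ravel()
    d['K']=np.array([[d['fx'],0,d['cx']],[0,d['fy'],d['cy']],[0,0,1]])
    if save: cv2.imwrite('pics/'+save,cv2.cvtColor(d['img'],cv2.COLOR_RGB2BGR))
    return d
def ray(d,u,v):
    c=-d['R'].T@d['t']; r=d['R'].T@np.linalg.inv(d['K'])@np.array([u,v,1.]); return c,r/np.linalg.norm(r)
def onz(d,u,v,z):
    c,r=ray(d,u,v); return c+r*(z-c[2])/r[2]
def tri(d1,p1,d2,p2):
    c1,r1=ray(d1,*p1); c2,r2=ray(d2,*p2)
    A=np.stack([r1,-r2],1); s=np.linalg.lstsq(A,c2-c1,rcond=None)[0]
    a=c1+s[0]*r1;b=c2+s[1]*r2; return (a+b)/2,np.linalg.norm(a-b)
def proj(d,P):
    p=d['K']@(d['R']@np.array(P)+d['t']); return p[:2]/p[2]
E
python3 - <<'E'
from h import *
for n in('side','top'):
    d=cam(n,n+'0.png'); print(n,-d['R'].T@d['t'],d['R'].round(3).tolist(),d['fx'],d['cx'],d['cy'])
    np.save(n+'0.npy',d,allow_pickle=True)
s=env.observe(); print(s)
E
```

```text
side [0.1952111  0.71746049 0.93956555] [[-0.904, -0.428, -0.004], [-0.288, 0.615, -0.734], [0.317, -0.663, -0.679]] 385.5562708877977 254.00726426942063 186.72228984173296
top [ 0.33291486 -0.06684903  1.66349038] [[-0.003, -1.0, 0.001], [-0.987, 0.003, -0.16], [0.16, -0.001, -0.987]] 453.8180477571065 259.620061401497 187.31558544696034
{'time_s': 0.1, 'q': array([ 5.20081556e+01,  2.18375669e+01,  7.43799600e+01, -6.16070547e-04,
        8.38603821e+01, -1.23356945e+01]), 'qvel': array([ 0.01684063, -0.08214331, -0.12491605,  0.02254182,  0.05203267,
        0.03656064]), 'joint_efforts': array([ 3.48498099e-03, -4.49214041e+01, -2.31657869e+01, -1.50414535e-04,
        3.65820917e-03, -2.81418085e-05]), 'position': array([0.23798097, 0.49557346, 0.25277207]), 'tool_rot': array([[ 9.01409034e-01, -8.28578339e-04,  4.32967743e-01],
       [-4.32968445e-01, -1.07821101e-03,  9.01408433e-01],
       [-2.80056917e-04, -9.99999075e-01, -1.33065742e-03]]), 'ft_force': array([ 0.15319602,  0.96839586, -0.36655201]), 'wrist_torque': array([-0.01992844, -0.0383769 ,  0.02900682]), 'grip_width': 0.08524046842382307}
```

View pics/side0.png

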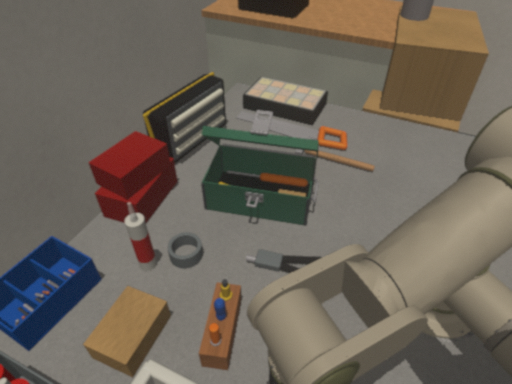

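View pics/top0.png

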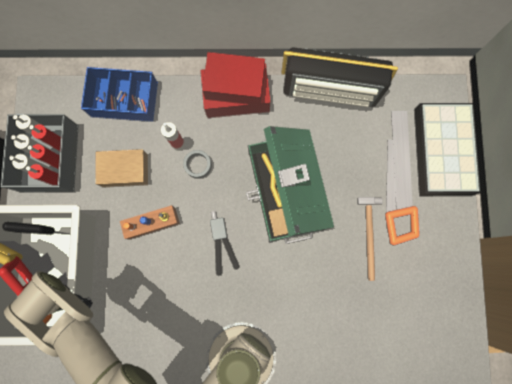

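The side view shows the chest front at about (255,200), with the lid open, and the block at (222,325) holding the pin (orange, 214,332), then blue, then yellow. In the top view the chest front faces left, with the staple at (253,195), the hasp at (295,175) and the pin at about (128,225). I'll zoom in next.

```bash
python3 - <<'E'
from h import *
for n,(x0,y0,x1,y1),o in (('side',(190,115,330,225),'a'),('top',(235,115,345,250),'b'),('side',(190,270,260,375),'c'),('top',(110,195,190,245),'d')):
    d=np.load(n+'0.npy',allow_pickle=True).item()
    im=d['img'][y0:y1,x0:x1,::-1]; k=min(780//(x1-x0),580//(y1-y0)); print(o,k)
    cv2.imwrite(f'pics/z_{o}.png',cv2.resize(im,None,fx=k,fy=k,interpolation=cv2.INTER_CUBIC))
E
```

```text
a 5
b 4
c 5
d 9
```

View pics/z_a.png

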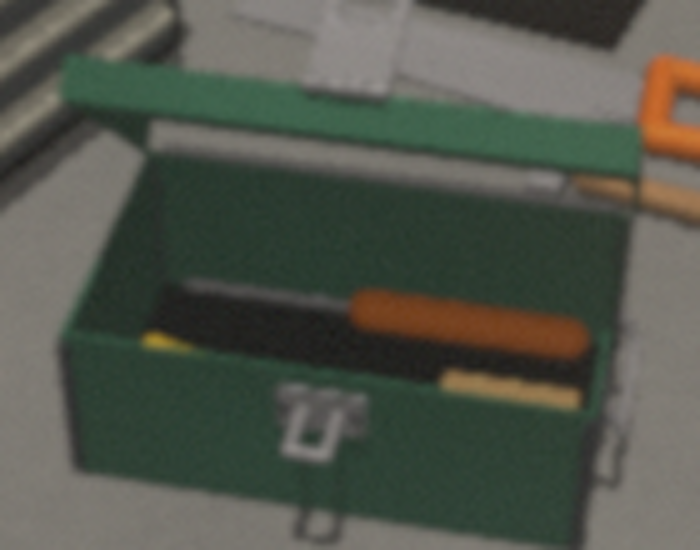

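View pics/z_b.png

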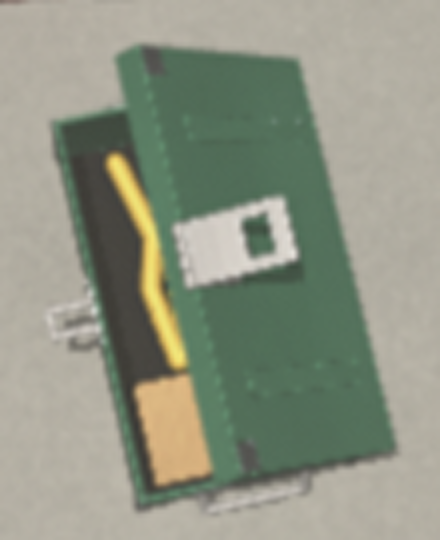

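View pics/z_c.png

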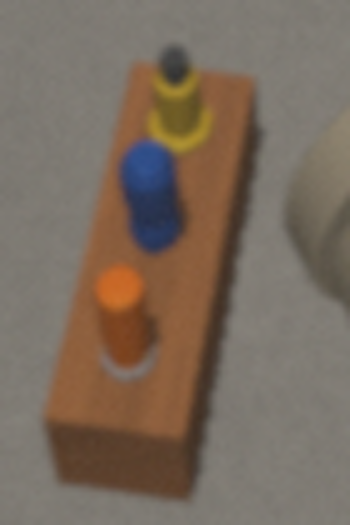

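View pics/z_d.png

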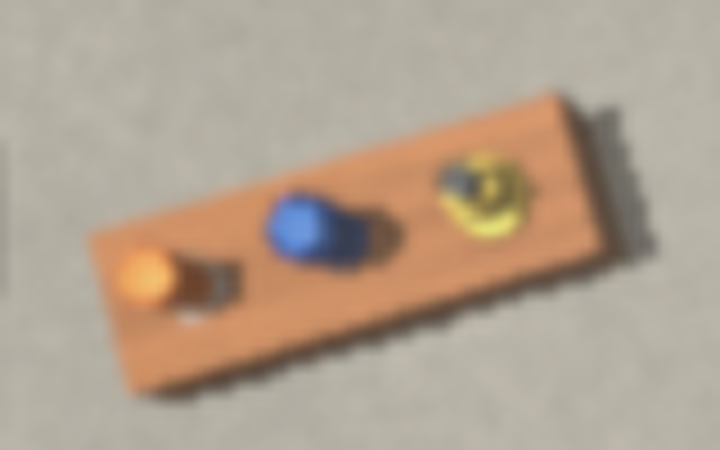

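```bash
python3 - <<'E'
from h import *
S=np.load('side0.npy',allow_pickle=True).item();T=np.load('top0.npy',allow_pickle=True).item()
a=lambda X,Y:(190+(X+.5)/5-.5,115+(Y+.5)/5-.5)
b=lambda X,Y:(235+(X+.5)/4-.5,115+(Y+.5)/4-.5)
c=lambda X,Y:(190+(X+.5)/5-.5,270+(Y+.5)/5-.5)
d=lambda X,Y:(110+(X+.5)/9-.5,195+(Y+.5)/9-.5)
R={}
for n,p,q in (('rimL',a(64,338),b(55,122)),('rimR',a(592,410),b(137,508)),('stap_outer',a(305,456),b(50,322)),
 ('lidL',a(65,57),b(147,48)),('lidR',a(640,125),b(243,472)),('pintop',c(120,277),d(148,273)),('blk near',c(47,422),d(92,235)),('blk near2',c(190,440),d(135,393)),('blk far',c(255,80),d(607,252)),('blkfar2',c(135,65),d(557,92)),('bluetop',c(147,158),d(300,228)),('haspBL',a(303,92),b(175,225)),('haspBR',a(385,100),b(188,288)),('haspTL',0,b(285,196)),('haspTR',0,b(299,260))):
    if p==0: continue
    P,e=tri(S,p,T,q); R[n]=P; print(n,P.round(4),round(e,4))
f=R['rimR']-R['rimL'];print('front len',np.linalg.norm(f),np.degrees(np.arctan2(f[1],f[0])))
f=R['lidR']-R['lidL'];print('lid len',np.linalg.norm(f),np.degrees(np.arctan2(f[1],f[0])))
f=R['blk near2']-R['blk near'];print('blk',np.linalg.norm(f),np.degrees(np.arctan2(f[1],f[0])))
f=R['blkfar2']-R['blk near'];print('blk',np.linalg.norm(f),np.degrees(np.arctan2(f[1],f[0])))
E
```

```text
rimL [ 0.7324 -0.0297  0.1229] 0.0012
rimR [ 0.401 -0.098  0.135] 0.0097
stap_outer [ 0.5606 -0.0247  0.0954] 0.0022
lidL [ 0.7548 -0.1045  0.2815] 0.0088
lidR [ 0.418  -0.1758  0.2882] 0.0026
pintop [0.4548 0.3802 0.1413] 0.0032
blk near [0.4749 0.4242 0.0675] 0.0018
blk near2 [0.4127 0.4042 0.0683] 0.0005
blk far [0.4691 0.2232 0.0663] 0.0047
blkfar2 [0.5307 0.2437 0.0689] 0.0021
bluetop [0.4719 0.3243 0.1419] 0.0042
haspBL [ 0.6086 -0.1263  0.2861] 0.0025
haspBR [ 0.5593 -0.1355  0.289 ] 0.0037
front len 0.338583230681007 -168.34770430859268
lid len 0.3443337899342411 -168.03866150287752
blk 0.06532032066346405 -162.13193119216444
blk 0.18893621776932926 -72.84179528270725
```

```bash
python3 - <<'E'
from h import *
print(env.tip_reach)
ex=np.array([.2045,-.9789]);ey=np.array([.9789,.2045]);F=np.array([.566,-.064])
T=np.load('top0.npy',allow_pickle=True).item()
b=lambda X,Y:(235+(X+.5)/4-.5,115+(Y+.5)/4-.5)
for q in (b(55,122),b(137,508)): print(onz(T,*q,.125))
p0=env.observe()['position']
for th in (.95,.77,.6,.4,.2,.1,0):
    f=.190*np.cos(th)-.025*np.sin(th)-.011; z=.125+.190*np.sin(th)+.025*np.cos(th)
    xy=F+(.2-f)*ex-.09*ey; P=np.array([*xy,z+env.tip_reach]); print(th,P.round(4),((P-p0)*1000).round(0))
E
```

```text
0.022
[ 0.73131035 -0.02997758  0.125     ]
[ 0.39671099 -0.09929236  0.125     ]
0.95 [ 0.5026 -0.2007  0.3161] [ 265. -696.   63.]
0.77 [ 0.4967 -0.1725  0.2972] [ 259. -668.   44.]
0.6 [ 0.4919 -0.1493  0.2749] [ 254. -645.   22.]
0.4 [ 0.4873 -0.1272  0.244 ] [ 249. -623.   -9.]
0.2 [ 0.484  -0.1115  0.2092] [ 246. -607.  -44.]
0.1 [ 0.4829 -0.1063  0.1908] [ 245. -602.  -62.]
0 [ 0.4822 -0.103   0.172 ] [ 244. -599.  -81.]
```

>>> carry_out(targets=[[[1, 0, 0, 40, 0, 0, 0], [1, 0, 0, 80, 0, 0, 0], [1, 0, 0, 100, 0, 0, -7], [1, 20, -40, 110, 0, 0, -14], [1, 34, -80, 110, 0, 0, -21], [1, 48, -120, 110, 0, 0, -28], [1, 62, -160, 110, 0, 0, -35], [1, 78, -200, 110, 0, 0, -42], [1, 94, -240, 110, 0, 0, -49], [1, 110, -280, 110, 0, 0, -52.5], [1, 126, -320, 110, 0, 0, -52.5], [1, 142, -360, 110, 0, 0, -52.5], [1, 158, -400, 110, 0, 0, -52.5], [1, 174, -440, 110, 0, 0, -52.5], [1, 190, -480, 110, 0, 0, -52.5], [1, 206, -520, 110, 0, 0, -52.5], [1, 222, -560, 110, 0, 0, -52.5], [1, 238, -600, 110, 0, 0, -52.5], [1, 252, -640, 110, 0, 0, -52.5], [1, 262, -680, 110, 0, 0, -52.5]]])

```text
time_s: 1.77
position: [0.4944, -0.1653, 0.3629]
tool_rot: [[0.205, -0.001, 0.979], [-0.979, 0.001, 0.205], [-0.001, -1.0, -0.0]]
ft_force: [1.0, 0.1, -1.0]
grip_width: 0.0005
```

```bash
python3 - <<'E'
from h import *
cam('side','side1.png'); s=env.observe(); print(s['time_s'],s['position'],s['tool_rot'].round(3).tolist(),s['q'],s['ft_force'])
E
```

```text
1.8167 [ 0.49568267 -0.17144234  0.36134956] [[0.201, -0.002, 0.98], [-0.98, -0.001, 0.201], [0.001, -1.0, -0.002]] [-31.96968037  16.13459295  65.23546029  -0.12062274  98.6945323
 -43.55515585] [-3.04515274 -4.26200809 -2.46992303]
```

View pics/side1.png

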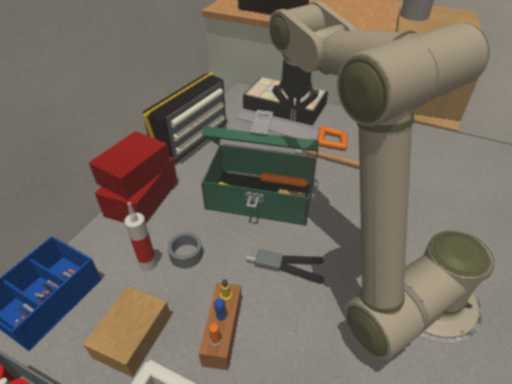

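The gripper, seen at about (293,110), is above the lid's right part and clear of the hasp. Next I push the lid down along its arc.

>>> carry_out(targets=[[[1, 0, 0, -30, 0, 0, 0], [1, 0, 4, -50, 0, 0, 0], [1, -3, 12, -66, 0, 0, 0], [1, -5, 23, -77, 0, 0, 0], [1, -8, 35, -88, 0, 0, 0], [1, -10, 46, -103, 0, 0, 0], [1, -13, 57, -119, 0, 0, 0], [1, -15, 65, -136, 0, 0, 0], [1, -16, 73, -154, 0, 0, 0], [1, -17, 75, -163, 0, 0, 0], [1, -17, 77, -172, 0, 0, 0], [1, -18, 78, -178, 0, 0, 0], [1, -18, 78, -183, 0, 0, 0], [1, -18, 78, -187, 0, 0, 0], [1, -18, 78, -190, 0, 0, 0], [1, -18, 78, -190, 0, 0, 0]]])

```text
time_s: 3.15
position: [0.476, -0.0853, 0.173]
tool_rot: [[0.205, -0.0, 0.979], [-0.979, 0.0, 0.205], [-0.0, -1.0, -0.0]]
ft_force: [0.4, 0.3, 0.3]
grip_width: -0.0001
```

```bash
python3 - <<'E'
from h import *
cam('side','side2.png'); s=env.observe(); print(s['time_s'],s['position'],s['ft_force'])
E
```

```text
3.2 [ 0.47611232 -0.08537655  0.17332754] [-0.42516371 -0.06229531  0.23199513]
```

View pics/side2.png

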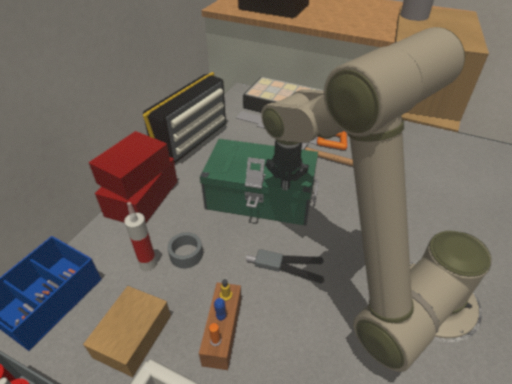

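The lid is essentially shut: top face around (258,158), hasp leaning back at (257,172). I press a few mm more to be sure it is fully down.

>>> carry_out(targets=[[[1, 3, -12, 0, 0, 0, 0], [1, 3, -12, -2, 0, 0, 0], [1, 3, -12, -4, 0, 0, 0], [1, 3, -12, -4, 0, 0, 0], [1, 3, -12, -4, 0, 0, 0]]])

```text
time_s: 3.62
position: [0.4801, -0.099, 0.1719]
tool_rot: [[0.205, 0.005, 0.979], [-0.979, -0.004, 0.205], [0.005, -1.0, 0.004]]
ft_force: [-5.0, -4.6, 19.5]
grip_width: -0.0001
```

>>> carry_out(targets=[[[1, 0, 0, 30, 0, 0, 0], [1, 0, 0, 70, 0, 0, 0], [1, -10, -30, 110, 0, 0, 0], [1, -20, -60, 110, 0, 0, 0], [1, -20, -60, 110, 0, 0, 0]]])

```text
time_s: 4.03
position: [0.4587, -0.162, 0.2821]
tool_rot: [[0.201, 0.005, 0.98], [-0.979, -0.005, 0.201], [0.006, -1.0, 0.003]]
ft_force: [0.4, -0.6, -0.6]
grip_width: -0.0002
```

```bash
cat > z.py <<'E'
from h import *
import sys
def zoom(n,box,out,tag):
    d=cam(n,tag+'_'+n+'.png'); np.save(tag+'_'+n+'.npy',d,allow_pickle=True)
    x0,y0,x1,y1=box; k=min(780//(x1-x0),580//(y1-y0)); print(n,x0,y0,k)
    cv2.imwrite('pics/'+out,cv2.resize(d['img'][y0:y1,x0:x1,::-1],None,fx=k,fy=k,interpolation=cv2.INTER_CUBIC))
E
python3 - <<'E'
from z import *
zoom('side',(195,130,325,225),'s3.png','c3'); zoom('top',(235,115,345,250),'t3.png','c3')
s=env.observe(); print(s['time_s'],s['position'],s['ft_force'])
E
```

```text
side 195 130 6
top 235 115 4
4.1333 [ 0.45873467 -0.15835692  0.27950841] [ 0.20235509 -0.26472756 -0.68413292]
```

View pics/s3.png

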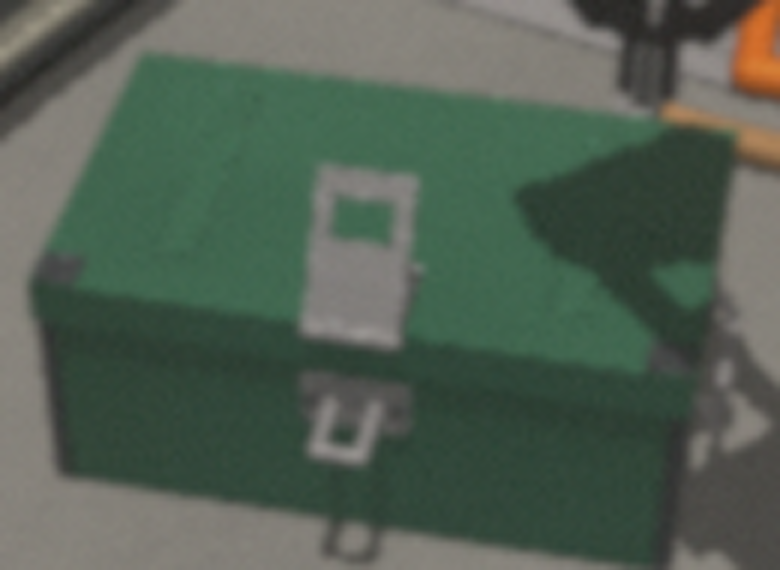

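View pics/t3.png

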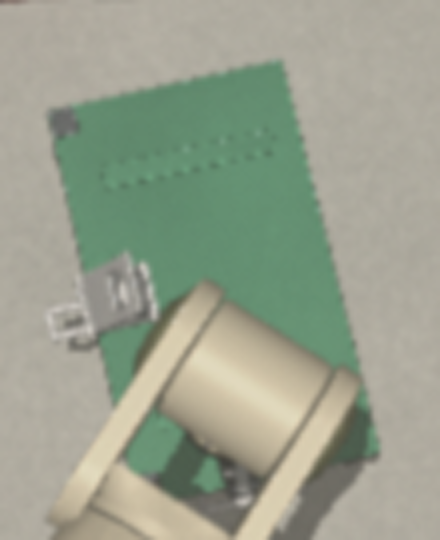

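```bash
python3 - <<'E'
from h import *
S=np.load('c3_side.npy',allow_pickle=True).item();T=np.load('c3_top.npy',allow_pickle=True).item()
a=lambda X,Y:(195+(X+.5)/6-.5,130+(Y+.5)/6-.5)
b=lambda X,Y:(235+(X+.5)/4-.5,115+(Y+.5)/4-.5)
ex=np.array([.2028,-.9792]);ey=np.array([.9792,.2028])
for n,p,q in (('endL',a(317,166),b(129,254)),('endR',a(418,174),b(152,318)),('bL',a(300,336),b(79,276)),('bR',a(403,346),b(94,338)),('lidL',a(32,283),b(50,112)),
  ('stapEndL',a(306,456),b(46,315)),('stapEndR',a(370,462),b(54,339))):
    P,e=tri(S,p,T,q); print(n,P.round(4),round(e,4),'chest',(P[:2]@ex).round(4),(P[:2]@ey).round(4))
# staple on plane z=.095 in both
for q in ((46,315),(54,339)): print('T',onz(T,*b(*q),.095).round(4))
for q in ((306,460),(370,465)): print('S',onz(S,*a(*q),.095).round(4))
E
```

```text
endL [ 0.5993 -0.091   0.2233] 0.0065 chest 0.2107 0.5684
endR [ 0.5496 -0.1086  0.2218] 0.0112 chest 0.2178 0.5162
bL [ 0.5927 -0.0506  0.1454] 0.0023 chest 0.1697 0.5702
bR [ 0.54   -0.0629  0.1486] 0.0041 chest 0.1711 0.5161
lidL [ 0.7355 -0.0257  0.1477] 0.0026 chest 0.1743 0.715
stapEndL [ 0.5707 -0.0199  0.0953] 0.0106 chest 0.1352 0.5548
stapEndR [ 0.5445 -0.0285  0.0957] 0.0 chest 0.1384 0.5274
T [ 0.5657 -0.0215  0.095 ]
T [ 0.5446 -0.0285  0.095 ]
S [ 0.5749 -0.0166  0.095 ]
S [ 0.5439 -0.0272  0.095 ]
```

```bash
python3 - <<'E'
from h import *
s=env.observe(); p0=s['position']; print(p0, s['tool_rot'].round(4).tolist())
ex=np.array([.2028,-.9792]);ey=np.array([.9792,.2028])
def W(back,z): 
    xy=(.1705+back)*ex+.543*ey; return ((np.array([*xy,z+.022])-p0)*1000).round(0)
print('above',W(.072,.26),'down',W(.072,.182),'fwd',W(.03,.182))
for a in np.radians([180,165,150,135,120,105,90,75,60,45,30,20,10,0]):
    r=.035+.005*(1-a/np.pi)
    f=r*np.sin(a)+.002*np.cos(a)+.011*np.cos(a); z=.15-r*np.cos(a)+.002*np.sin(a)
    print(round(np.degrees(a)),W(-f,z),round(f,4),round(z,4))
E
```

```text
[ 0.45873467 -0.15835692  0.27950841] [[0.2026, 0.0006, 0.9793], [-0.9793, -0.0003, 0.2026], [0.0004, -1.0, 0.0006]]
above [122.  31.   2.] down [122.  31. -76.] fwd [114.  72. -76.]
180 [110.  89. -73.] -0.013 0.185
165 [108.  98. -73.] -0.0034 0.1847
150 [106. 108. -75.] 0.0067 0.182
135 [104. 118. -80.] 0.0164 0.177
120 [102. 126. -87.] 0.0253 0.1701
105 [101. 133. -96.] 0.0325 0.1615
90 [ 100.  138. -106.] 0.0375 0.152
75 [  99.  141. -115.] 0.04 0.1421
60 [  99.  140. -125.] 0.0397 0.1326
45 [ 100.  137. -133.] 0.0366 0.124
30 [ 101.  132. -140.] 0.0308 0.1171
20 [ 102.  127. -144.] 0.0257 0.1136
10 [ 104.  121. -146.] 0.0197 0.1112
0 [ 105.  114. -148.] 0.013 0.11
```

>>> carry_out(targets=[[[1, 40, 10, 2, 0, 0, 0], [1, 80, 20, 2, 0, 0, 0], [1, 122, 31, 2, 0, 0, 0], [1, 122, 31, 2, 0, 0, 0], [1, 122, 31, -35, 0, 0, 0], [1, 122, 31, -74, 0, 0, 0], [1, 122, 31, -74, 0, 0, 0], [1, 119, 45, -74, 0, 0, 0], [1, 116, 59, -74, 0, 0, 0], [1, 113, 73, -74, 0, 0, 0], [1, 110, 89, -74, 0, 0, 0], [1, 108, 98, -74, 0, 0, 0], [1, 106, 108, -76, 0, 0, 0], [1, 106, 108, -76, 0, 0, 0]]])

```text
time_s: 5.3
position: [0.5647, -0.047, 0.2042]
tool_rot: [[0.207, 0.001, 0.978], [-0.978, 0.0, 0.207], [-0.0, -1.0, 0.001]]
ft_force: [0.0, 0.7, -1.1]
grip_width: -0.0002
```

```bash
python3 - <<'E'
from z import *
zoom('side',(195,130,325,225),'s4.png','c4')
s=env.observe(); print(s['time_s'],s['position'],s['ft_force'])
E
```

```text
side 195 130 6
5.35 [ 0.56483166 -0.04803124  0.20389571] [-0.19436605 -1.04895349 -0.12561252]
```

View pics/s4.png

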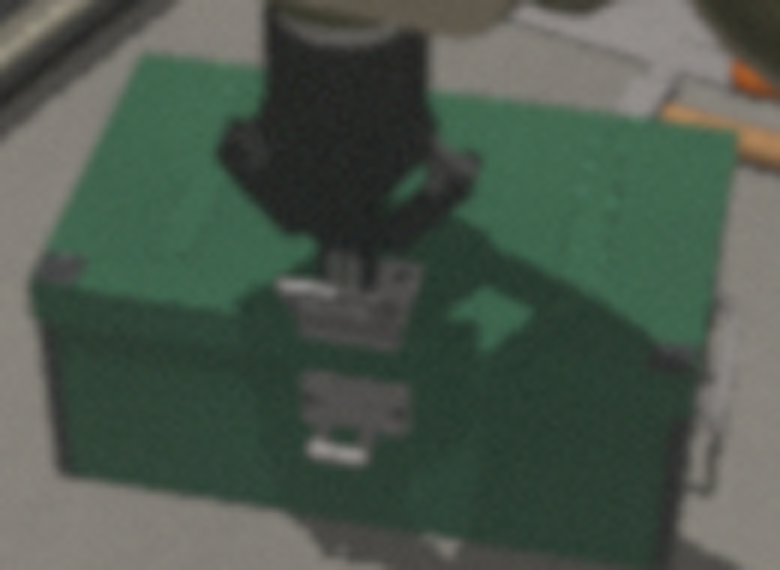

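The leaf, at about (350,310) in the zoom, has tipped forward ahead of the finger. I continue round the arc.

>>> carry_out(targets=[[[1, -2, 10, -5, 0, 0, 0], [1, -4, 18, -12, 0, 0, 0], [1, -5, 25, -21, 0, 0, 0], [1, -6, 30, -30, 0, 0, 0], [1, -7, 33, -40, 0, 0, 0], [1, -7, 32, -49, 0, 0, 0], [1, -6, 29, -57, 0, 0, 0], [1, -5, 24, -64, 0, 0, 0], [1, -4, 19, -68, 0, 0, 0], [1, -2, 13, -70, 0, 0, 0], [1, -1, 8, -71, 0, 0, 0], [1, -1, 6, -71, 0, 0, 0], [1, -1, 6, -71, 0, 0, 0]]])

```text
time_s: 6.43
position: [0.5641, -0.0434, 0.1321]
tool_rot: [[0.205, -0.0, 0.979], [-0.979, 0.001, 0.205], [-0.001, -1.0, -0.0]]
ft_force: [-0.5, 2.9, -2.5]
grip_width: 0.0003
```

```bash
python3 - <<'E'
from z import *
zoom('side',(195,130,325,225),'s5.png','c5')
s=env.observe(); print(s['time_s'],s['position'],s['ft_force'])
E
```

```text
side 195 130 6
6.4833 [ 0.56402676 -0.04343539  0.1322802 ] [-0.09210277  2.01964954 -0.27868717]
```

View pics/s5.png

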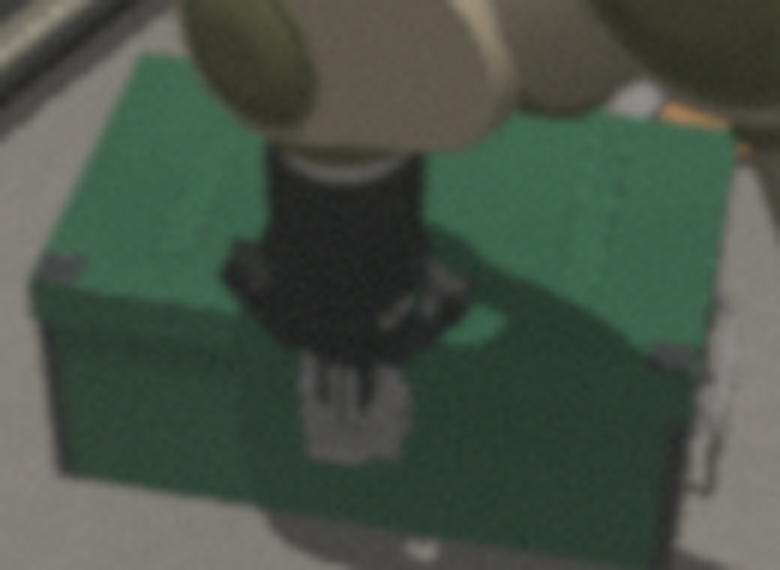

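The leaf is now nearly vertical at (355,400). I push it a little further until it reaches its stop.

>>> carry_out(targets=[[[1, 0.4, -2, 0, 0, 0, 0], [1, 0.8, -4, 0, 0, 0, 0], [1, 1, -5, 0, 0, 0, 0], [1, 1, -5, 0, 0, 0, 0]]])

```text
time_s: 6.82
position: [0.564, -0.0438, 0.1324]
tool_rot: [[0.207, -0.002, 0.978], [-0.978, 0.008, 0.207], [-0.009, -1.0, -0.0]]
ft_force: [-2.2, 25.8, 1.9]
grip_width: 0.0002
```

>>> carry_out(targets=[[[1, -4, 20, 0, 0, 0, 0], [1, -8, 35, 10, 0, 0, 0], [1, -8, 40, 50, 0, 0, 0], [1, -10, 60, 90, 0, 0, 0], [1, -16, 100, 130, 0, 0, 0], [1, -25, 140, 130, 0, 0, 0], [1, -40, 180, 130, 0, 0, 0], [1, -55, 220, 130, 0, 0, 0], [1, -55, 220, 130, 0, 0, 0]]])

```text
time_s: 7.57
position: [0.508, 0.1757, 0.2643]
tool_rot: [[0.209, 0.002, 0.978], [-0.978, 0.001, 0.209], [-0.0, -1.0, 0.003]]
ft_force: [-0.9, -0.1, -0.3]
grip_width: -0.0001
```

```bash
python3 - <<'E'
from z import *
zoom('side',(195,130,325,225),'s6.png','c6');zoom('top',(240,160,300,220),'t6.png','c6')
s=env.observe(); print(s['time_s'],s['position'],s['ft_force'])
E
```

```text
side 195 130 6
top 240 160 9
7.6667 [0.5088691  0.17415928 0.2638777 ] [-0.1474525  -1.01643308 -0.09441767]
```

View pics/s6.png

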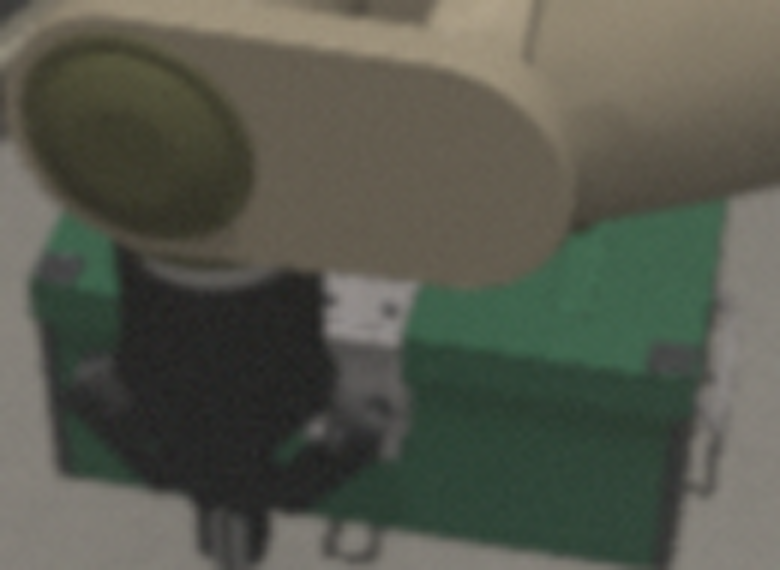

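View pics/t6.png

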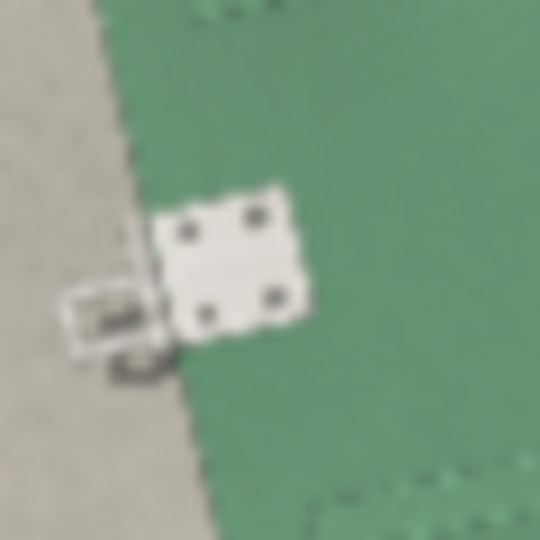

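View pics/c6_side.png

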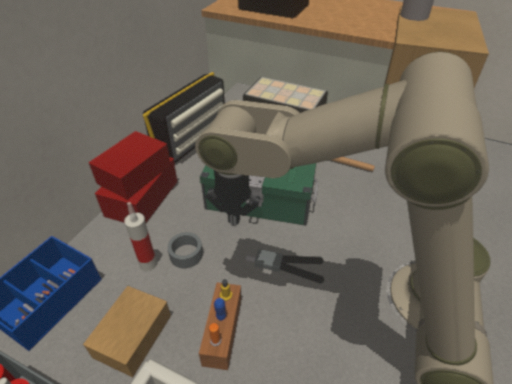

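The top view shows the leaf down, with the staple loop sticking out through its slot (zoom centre about (108,315)). Next I go above the pin with the gripper opening, and look again from there.

>>> carry_out(targets=[[[0, -10, 40, 0, 0, 0, 0], [0, -20, 80, 0, 0, 0, 0], [0, -30, 120, 0, 0, 0, 0], [0, -42, 160, 0, 0, 0, 0], [0, -54, 205, 0, 0, 0, 0], [0, -54, 205, 0, 0, 0, 0], [0, -54, 205, 0, 0, 0, 0], [0, -54, 205, 0, 0, 0, 0]]])

```text
time_s: 8.33
position: [0.4567, 0.3759, 0.2626]
tool_rot: [[0.205, 0.001, 0.979], [-0.979, -0.001, 0.205], [0.001, -1.0, 0.001]]
ft_force: [0.4, -0.7, 0.0]
grip_width: 0.0853
```

```bash
python3 - <<'E'
from z import *
zoom('side',(195,130,325,225),'s7.png','c7');zoom('top',(240,160,300,220),'t7.png','c7')
d=cam('side'); cv2.imwrite('pics/s7b.png',cv2.resize(d['img'][250:384,150:300,::-1],None,fx=4,fy=4,interpolation=cv2.INTER_CUBIC))
s=env.observe(); print(s['time_s'],s['position'],s['ft_force'])
E
```

```text
side 195 130 6
top 240 160 9
8.4833 [0.45693819 0.37520789 0.26264103] [ 0.36041232  0.6192935  -0.74616733]
```

View pics/s7.png

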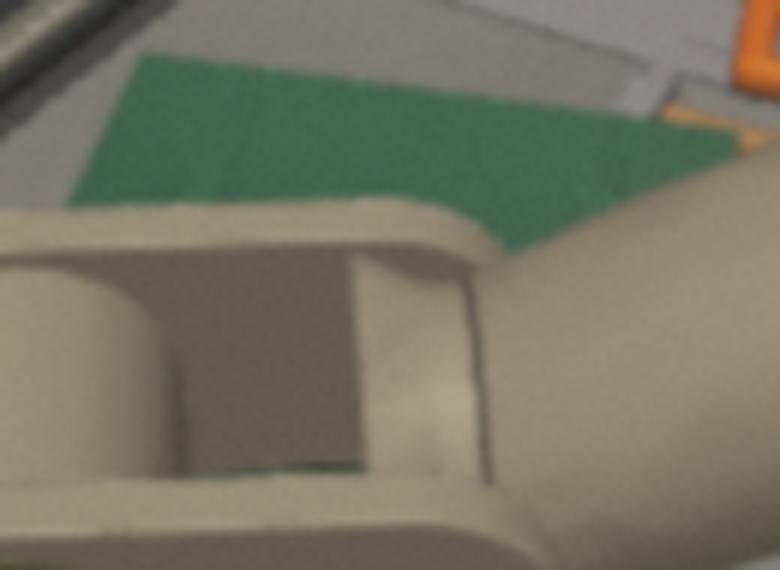

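View pics/t7.png

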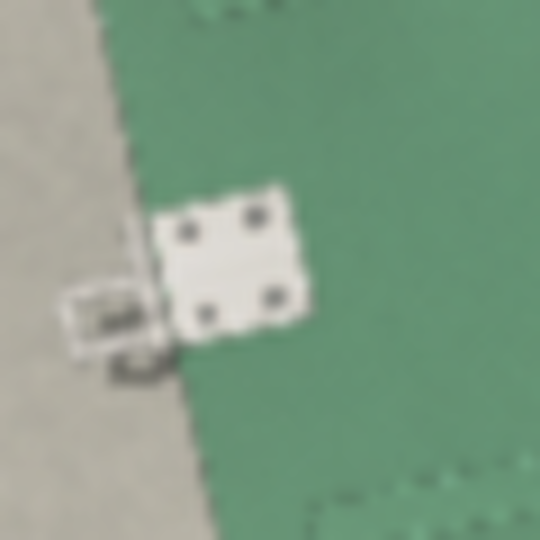

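View pics/s7b.png

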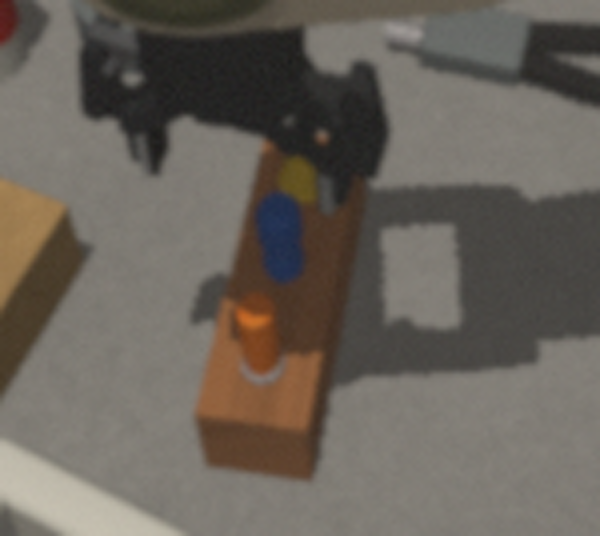

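>>> carry_out(targets=[[[0, -2.5, 5.5, 0, 0, 0, 0], [0, -2.5, 5.5, -35, 0, 0, 0], [0, -2.5, 5.5, -70, 0, 0, 0], [0, -2.5, 5.5, -105, 0, 0, 0], [0, -2.5, 5.5, -130, 0, 0, 0], [0, -2.5, 5.5, -145, 0, 0, 0], [0, -2.5, 5.5, -145, 0, 0, 0], [0, -2.5, 5.5, -145, 0, 0, 0]]])

```text
time_s: 9.15
position: [0.4538, 0.382, 0.1175]
tool_rot: [[0.204, -0.001, 0.979], [-0.979, -0.0, 0.204], [0.0, -1.0, -0.001]]
ft_force: [-0.3, -0.1, 1.0]
grip_width: 0.0854
```

```bash
python3 - <<'E'
from z import *
d=cam('side'); cv2.imwrite('pics/s8.png',cv2.resize(d['img'][250:384,150:300,::-1],None,fx=4,fy=4,interpolation=cv2.INTER_CUBIC))
s=env.observe(); print(s['time_s'],s['position'],s['ft_force'])
E
```

```text
9.2 [0.4541878  0.3823282  0.11843117] [-0.19901783 -0.44449073  0.7419688 ]
```

View pics/s8.png

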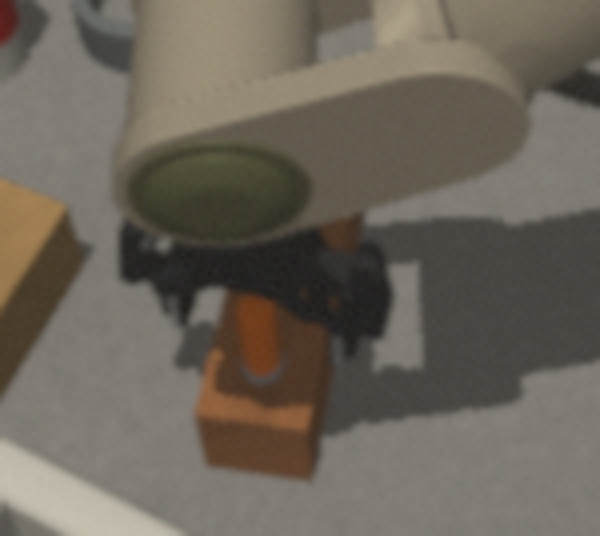

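The handle at (260,335) stands between the open fingers. I close on it.

>>> carry_out(targets=[[[1, 0, 0, 0, 0, 0, 0], [1, 0, 0, 0, 0, 0, 0], [1, 0, 0, 0, 0, 0, 0], [1, 0, 0, 0, 0, 0, 0], [1, 0, 0, 0, 0, 0, 0], [1, 0, 0, 0, 0, 0, 0], [1, 0, 0, 0, 0, 0, 0], [1, 0, 0, 0, 0, 0, 0]]], squeeze=40)

```text
time_s: 9.87
position: [0.4541, 0.3825, 0.1176]
tool_rot: [[0.205, 0.001, 0.979], [-0.979, 0.001, 0.205], [-0.0, -1.0, 0.001]]
ft_force: [2.5, 0.6, 0.8]
grip_width: 0.0211
```

>>> carry_out(targets=[[[1, 0, 0, 30, 0, 0, 0], [1, 0, 0, 60, 0, 0, 0], [1, 0, 0, 100, 0, 0, 0], [1, 0, 0, 140, 0, 0, 0], [1, -20, 10, 165, 0, 0, 0], [1, -60, 30, 165, 0, 0, 0], [1, -100, 40, 165, 0, 0, 0], [1, -140, 50, 165, 0, 0, 0], [1, -140, 50, 165, 0, 0, 0]]])

```text
time_s: 10.62
position: [0.3073, 0.4331, 0.2827]
tool_rot: [[0.21, -0.003, 0.978], [-0.978, -0.0, 0.21], [-0.0, -1.0, -0.003]]
ft_force: [1.3, 0.9, -0.3]
grip_width: 0.0209
```

```bash
python3 - <<'E'
from z import *
zoom('side',(195,130,325,225),'s9.png','c9');zoom('top',(240,160,300,220),'t9.png','c9')
s=env.observe(); print(s['time_s'],s['position'],s['ft_force'],s['grip_width'])
E
```

```text
side 195 130 6
top 240 160 9
10.7167 [0.3118058  0.43253844 0.28252467] [ 0.13976536  0.23919749 -1.06358338] 0.020792811119627552
```

View pics/c9_side.png

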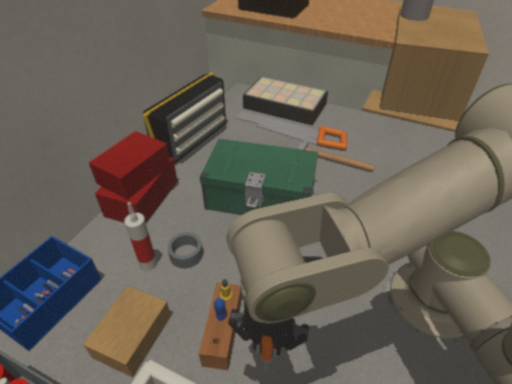

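View pics/s9.png

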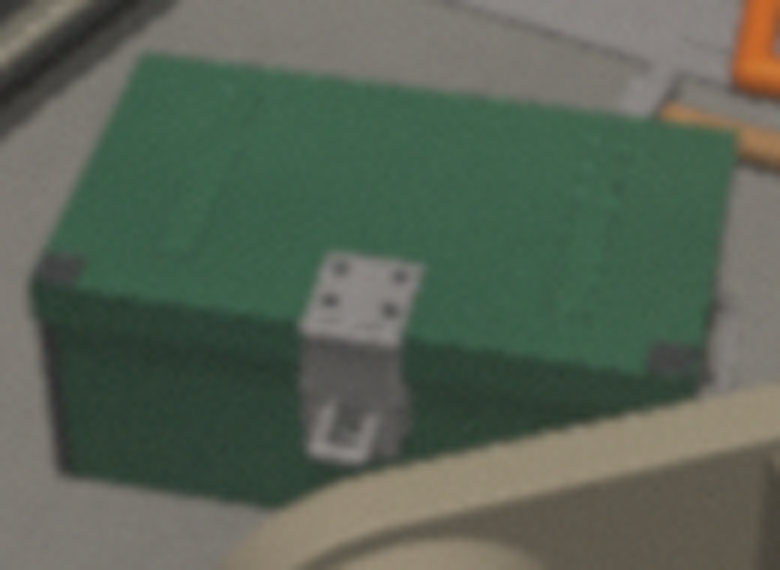

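View pics/t9.png

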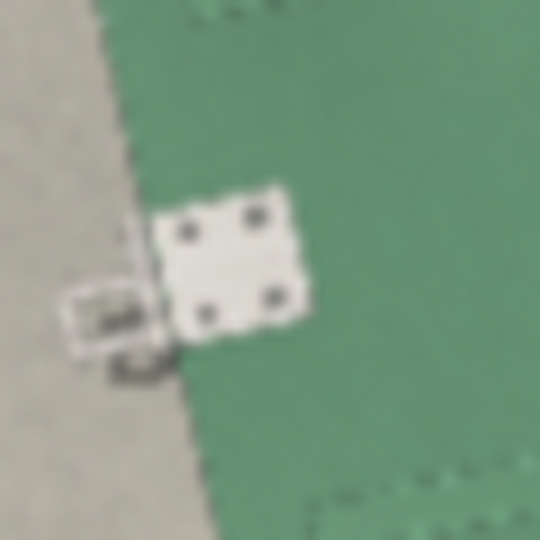

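```bash
python3 - <<'E'
from h import *
S=np.load('c9_side.npy',allow_pickle=True).item();T=np.load('c9_top.npy',allow_pickle=True).item()
a=lambda X,Y:(195+(X+.5)/6-.5,130+(Y+.5)/6-.5)
b=lambda X,Y:(240+(X+.5)/9-.5,160+(Y+.5)/9-.5)
ex=np.array([.2028,-.9792]);ey=np.array([.9792,.2028])
def sh(n,P): print(n,P.round(4),'u',(P[:2]@ex).round(4),'v',(P[:2]@ey).round(4))
for n,f,d,p in (('T outer L',b,T,(62,293)),('T outer R',b,T,(78,357)),('T bar1',b,T,(100,287)),('T bar2',b,T,(118,345)),('T hole',b,T,(108,316)),
 ('S outerL',a,S,(308,457)),('S outerR',a,S,(368,465)),('S bar1',a,S,(324,428)),('S bar2',a,S,(369,433)),('T haspL',b,T,(153,213)),('T haspR',b,T,(180,340))):
    z=.15 if 'hasp' in n else .097
    sh(n,onz(d,*f(*p),z))
for n,p,q in (('outL',(308,456),(62,293)),('outR',(368,464),(78,357)),):
    P,e=tri(S,a(*p),T,b(*q)); sh(n,P); print(e)
E
```

```text
T outer L [ 0.5699 -0.0227  0.097 ] u 0.1378 v 0.5534
T outer R [ 0.5448 -0.0289  0.097 ] u 0.1388 v 0.5276
T bar1 [ 0.5722 -0.0374  0.097 ] u 0.1527 v 0.5527
T bar2 [ 0.5495 -0.0444  0.097 ] u 0.1549 v 0.529
T hole [ 0.5608 -0.0405  0.097 ] u 0.1534 v 0.5409
S outerL [ 0.574  -0.0172  0.097 ] u 0.1332 v 0.5586
S outerR [ 0.5439 -0.025   0.097 ] u 0.1348 v 0.5276
S bar1 [ 0.5758 -0.0395  0.097 ] u 0.1554 v 0.5558
S bar2 [ 0.5532 -0.046   0.097 ] u 0.1573 v 0.5324
T haspL [ 0.5922 -0.0584  0.15  ] u 0.1772 v 0.568
T haspR [ 0.5439 -0.0684  0.15  ] u 0.1772 v 0.5188
outL [ 0.5732 -0.0217  0.0932] u 0.1375 v 0.5569
0.005707234708891435
outR [ 0.5455 -0.0288  0.0935] u 0.1388 v 0.5283
0.00040437211654795045
```

The hasp is flat: plate at (355,370), with the staple loop standing out through the slot at (345,432). The orange pin is held at (266,345). Now I carry it over the staple.

>>> carry_out(targets=[[[1, 15, -30, 0, 0, 0, 0], [1, 33, -63, 0, 0, 0, 0], [1, 51, -97, 0, 0, 0, 0], [1, 69, -131, 0, 0, 0, 0], [1, 87, -165, 0, 0, 0, 0], [1, 105, -199, 0, 0, 0, 0], [1, 123, -233, 0, 0, 0, 0], [1, 141, -267, 0, 0, 0, 0], [1, 159, -301, 0, 0, 0, 0], [1, 177, -335, 0, 0, 0, 0], [1, 195, -370, 0, 0, 0, 0], [1, 210, -400, 0, 0, 0, 0], [1, 225, -430, 0, 0, 0, 0], [1, 240, -458, 0, 0, 0, 0], [1, 248, -474, 0, 0, 0, 0], [1, 248, -474, -20, 0, 0, 0], [1, 248, -474, -40, 0, 0, 0], [1, 248, -474, -45, 0, 0, 0], [1, 248, -474, -45, 0, 0, 0], [1, 248, -474, -45, 0, 0, 0]]])

```text
time_s: 12.38
position: [0.5618, -0.0422, 0.2378]
tool_rot: [[0.205, 0.0, 0.979], [-0.979, -0.0, 0.205], [0.0, -1.0, 0.0]]
ft_force: [1.0, 0.2, -0.5]
grip_width: 0.0207
```

```bash
python3 - <<'E'
from z import *
zoom('side',(205,130,305,225),'s10.png','c10');zoom('top',(240,160,300,220),'t10.png','c10')
s=env.observe(); print(s['time_s'],s['position'],s['tool_rot'].round(4).tolist(),s['ft_force'],s['grip_width'])
E
```

```text
side 205 130 6
top 240 160 9
12.4833 [ 0.56197856 -0.04190177  0.23852296] [[0.2053, 0.0019, 0.9787], [-0.9787, -0.0006, 0.2053], [0.001, -1.0, 0.0017]] [-0.22987362 -0.58179824 -0.94509484] 0.021090304986040812
```

View pics/s10.png

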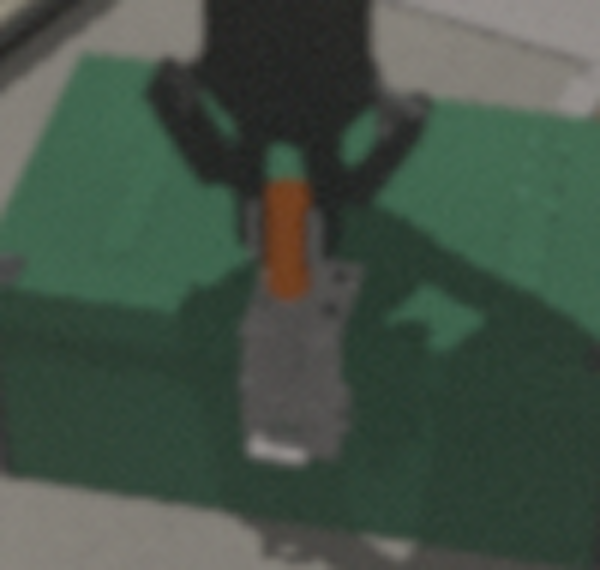

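View pics/t10.png

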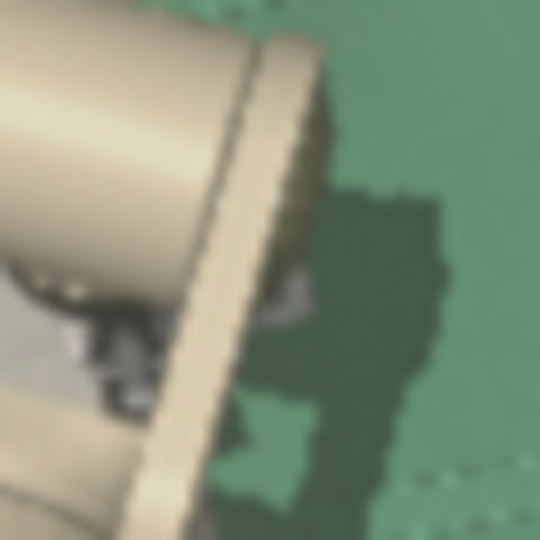

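```bash
python3 - <<'E'
from h import *
S=np.load('c10_side.npy',allow_pickle=True).item()
im=S['img']; hsv=cv2.cvtColor(im,cv2.COLOR_RGB2HSV)
m=cv2.inRange(hsv,(3,150,60),(18,255,255)); m[:, :245]=0; m[:,262:]=0; m[:155]=0;m[185:]=0
ys,xs=np.nonzero(m); print(len(xs),xs.min(),xs.max(),ys.min(),ys.max())
for y in range(ys.min(),ys.max()+1,2): print(y,xs[ys==y].min(),xs[ys==y].max(),end=' | ')
print()
p=env.observe()['position']; A=p.copy()
for dz in (.017,0,-.0133-.0305,-.0133-.0345,-.1078): print(dz,proj(S,[A[0],A[1],A[2]+dz]).round(2))
ex=np.array([.2028,-.9792]);ey=np.array([.9792,.2028])
print(A[:2]@ex,A[:2]@ey)
J=[proj(S,[*(A[:2]+.001*e),A[2]])-proj(S,A) for e in (ex,ey)];print(J)
E
```

```text
100 249 256 161 178
161 250 255 | 163 250 256 | 165 249 255 | 167 250 254 | 169 250 254 | 171 250 254 | 173 250 254 | 175 250 255 | 177 250 255 | 
0.017 [252.63 161.82]
0 [252.67 166.48]
-0.0438 [252.76 178.04]
-0.0478 [252.77 179.07]
-0.1078 [252.89 193.88]
0.1549994696849995 0.5417917256414481
[array([ 0.08382718, -0.21912638]), array([-0.34186181, -0.05212024])]
```

The held handle projects within 0.3 px of where the arm's pose puts it, so the cameras and the robot agree. I shift 2.5 mm forward and descend in steps.

>>> carry_out(targets=[[[1, -0.5, 2.5, 0, 0, 0, 0], [1, -0.5, 2.5, -10, 0, 0, 0], [1, -0.5, 2.5, -20, 0, 0, 0], [1, -0.5, 2.5, -28, 0, 0, 0], [1, -0.5, 2.5, -34, 0, 0, 0], [1, -0.5, 2.5, -40, 0, 0, 0], [1, -0.5, 2.5, -46, 0, 0, 0], [1, -0.5, 2.5, -46, 0, 0, 0]]])

```text
time_s: 13.15
position: [0.5609, -0.0391, 0.1901]
tool_rot: [[0.205, -0.001, 0.979], [-0.979, 0.001, 0.205], [-0.001, -1.0, -0.001]]
ft_force: [1.4, -0.2, -0.9]
grip_width: 0.0209
```

```bash
python3 - <<'E'
from z import *
zoom('side',(205,130,305,225),'s11.png','c11')
s=env.observe(); print(s['time_s'],s['position'],s['ft_force'],s['wrist_torque'],s['grip_width'])
E
```

```text
side 205 130 6
13.2 [ 0.56102747 -0.0391645   0.19083586] [-0.30085634 -0.4803123  -0.7871379 ] [ 0.06088326 -0.07489008 -0.04383805] 0.02127231761646237
```

View pics/s11.png

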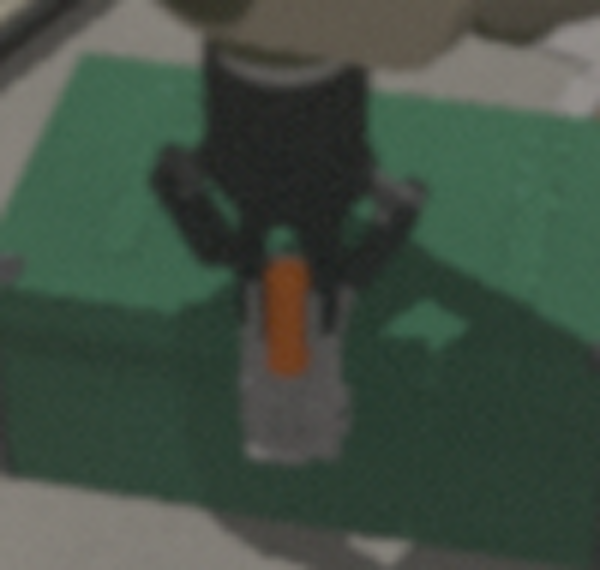

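No contact force, with the tip by height already about 15 mm below the loop's top (handle at (287,320)). I continue down.

>>> carry_out(targets=[[[1, 0, 0, -8, 0, 0, 0], [1, 0, 0, -16, 0, 0, 0], [1, 0, 0, -24, 0, 0, 0], [1, 0, 0, -32, 0, 0, 0], [1, 0, 0, -37, 0, 0, 0], [1, 0, 0, -40, 0, 0, 0], [1, 0, 0, -42, 0, 0, 0], [1, 0, 0, -42, 0, 0, 0]]])

```text
time_s: 13.87
position: [0.561, -0.0392, 0.1489]
tool_rot: [[0.205, -0.0, 0.979], [-0.979, 0.0, 0.205], [-0.0, -1.0, -0.0]]
ft_force: [1.6, 0.7, -2.0]
grip_width: 0.021
```

```bash
python3 - <<'E'
from z import *
zoom('side',(205,130,305,225),'s12.png','c12')
s=env.observe(); print(s['time_s'],s['position'],s['ft_force'],s['wrist_torque'],s['grip_width'])
E
```

```text
side 205 130 6
13.9167 [ 0.5610561  -0.03917793  0.14915002] [ 1.06752627 -0.23525482 -2.53395232] [ 0.10770972 -0.31776882  0.02753368] 0.020911490025760857
```

View pics/s12.png

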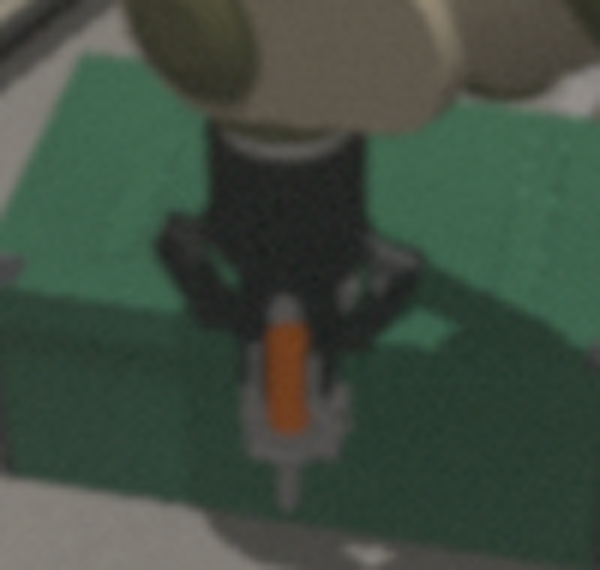

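The shank now shows below the loop at (288,490), so the pin is through. I ease down until the collar touches.

>>> carry_out(targets=[[[1, 0, 0, -1, 0, 0, 0], [1, 0, 0, -2, 0, 0, 0], [1, 0, 0, -3, 0, 0, 0], [1, 0, 0, -3, 0, 0, 0]]])

```text
time_s: 14.25
position: [0.5611, -0.0392, 0.1463]
tool_rot: [[0.205, 0.0, 0.979], [-0.979, -0.0, 0.205], [0.0, -1.0, 0.0]]
ft_force: [2.3, 0.6, -0.8]
grip_width: 0.0212
```

>>> carry_out(targets=[[[1, 0, 0, -1, 0, 0, 0], [1, 0, 0, -2, 0, 0, 0], [1, 0, 0, -2, 0, 0, 0]]])

```text
time_s: 14.5
position: [0.5613, -0.0393, 0.146]
tool_rot: [[0.205, 0.002, 0.979], [-0.979, -0.001, 0.205], [0.001, -1.0, 0.002]]
ft_force: [-2.3, 1.1, 12.9]
grip_width: 0.0214
```

The collar is seated: 12.9 N at TCP z 0.146, against 0.147 expected. I relieve the load, open and lift straight up.

>>> carry_out(targets=[[[1, 0, 0, 1.5, 0, 0, 0], [0.5, 0, 0, 1.5, 0, 0, 0], [0, 0, 0, 1.5, 0, 0, 0], [0, 0, 0, 1.5, 0, 0, 0], [0, 0, 0, 1.5, 0, 0, 0], [0, 0, 0, 1.5, 0, 0, 0], [0, 0, 0, 1.5, 0, 0, 0], [0, 0, 0, 10, 0, 0, 0], [0, 0, 0, 30, 0, 0, 0], [0, 0, 0, 60, 0, 0, 0], [0, 0, 0, 100, 0, 0, 0], [0, 0, 0, 130, 0, 0, 0], [0, -40, 30, 150, 0, 0, 0], [0, -80, 60, 150, 0, 0, 0], [0, -110, 90, 150, 0, 0, 0], [0, -140, 120, 150, 0, 0, 0], [0, -170, 150, 150, 0, 0, 0], [0, -200, 180, 150, 0, 0, 0], [0, -220, 210, 150, 0, 0, 0], [0, -240, 245, 150, 0, 0, 0]]])

```text
time_s: 16.17
position: [0.3271, 0.1936, 0.2952]
tool_rot: [[0.204, 0.001, 0.979], [-0.979, 0.0, 0.204], [0.0, -1.0, 0.001]]
ft_force: [2.0, 0.8, -0.1]
grip_width: 0.0854
```

```bash
python3 - <<'E'
from z import *
zoom('side',(205,130,305,225),'s13.png','c13');zoom('top',(240,160,300,220),'t13.png','c13')
s=env.observe(); print(s['time_s'],s['position'],s['ft_force'],s['grip_width'])
E
```

```text
side 205 130 6
top 240 160 9
16.2667 [0.32563022 0.19636747 0.29537021] [-0.63006614 -0.81687563  0.11119362] 0.08551365797289466
```

View pics/c13_side.png

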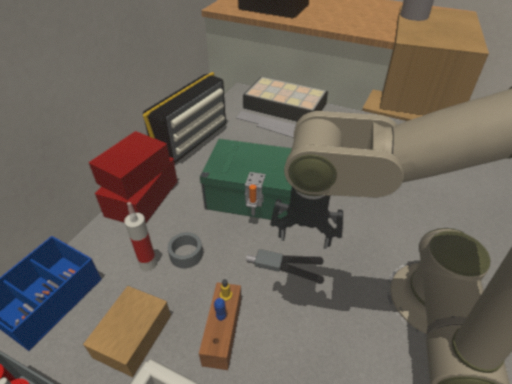

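View pics/s13.png

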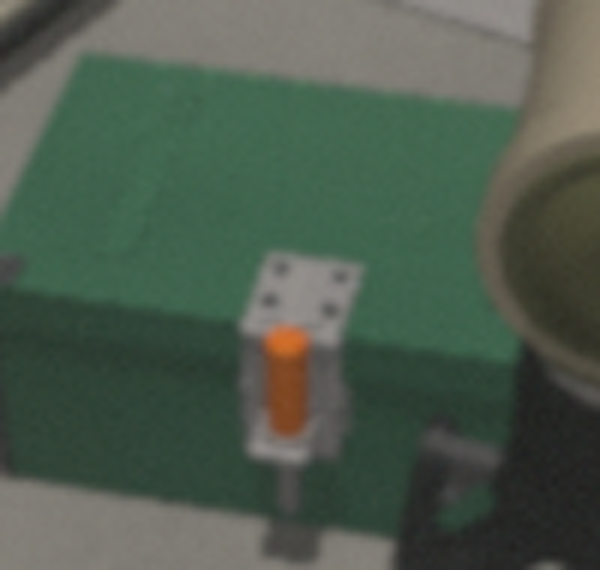

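View pics/t13.png

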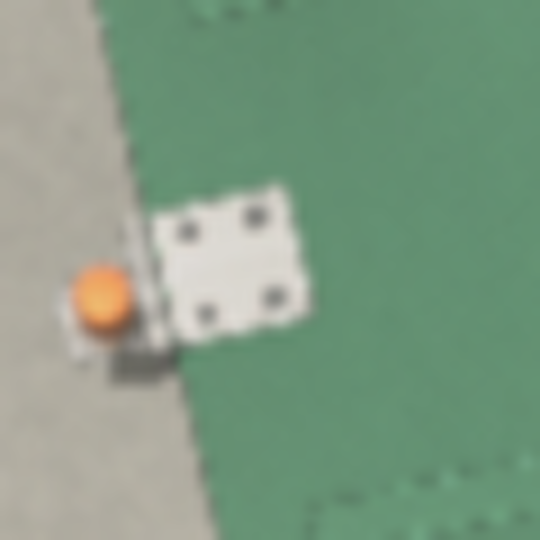

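View pics/c13_top.png

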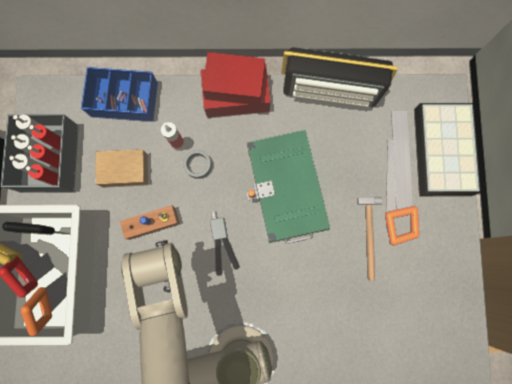

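The pin stands upright in the loop: handle top at (288,340) in the side zoom, shank below the staple at (288,490). The lid is shut and the other tools are in place. One last height check on the pin, then I hand in.

```bash
python3 - <<'E'
from h import *
S=np.load('c13_side.npy',allow_pickle=True).item();T=np.load('c13_top.npy',allow_pickle=True).item()
print(tri(S,(205+288.5/6-.5,130+340.5/6-.5),T,(240+103.5/9-.5,160+293/9-.5)))
print(proj(S,[.5611,-.0392,.164]),(205+288.5/6-.5,130+340.5/6-.5))
print(env.observe()['qvel'].round(2))
E
```

```text
(array([ 0.5606816 , -0.03954024,  0.16439884]), np.float64(0.0017716281547614154))
[252.70053509 186.43626876] (252.58333333333334, 186.25)
[-6.69  1.95 -1.75 -1.87 -0.92 -5.92]
```

The pin's top measures 0.1644 m high against 0.164 m expected with the collar on the loop. I let the arm settle, then hand in.

>>> carry_out(targets=[[[0, 0, 0, 0, 0, 0, 0], [0, 0, 0, 0, 0, 0, 0], [0, 0, 0, 0, 0, 0, 0], [0, 0, 0, 0, 0, 0, 0]]])

```text
time_s: 16.6
position: [0.33, 0.1919, 0.2943]
tool_rot: [[0.203, -0.0, 0.979], [-0.979, -0.0, 0.203], [0.0, -1.0, -0.0]]
ft_force: [0.3, 0.6, -0.8]
grip_width: 0.0852
```

```bash
python3 - <<'E'
from rig import env
print(env.close_job(), env.observe()['time_s'])
E
```

```text
the job is handed in; nothing more can be done
the job is handed in; nothing more can be done
```

The chest is packed as asked. I shut the lid, swung the hasp down over the staple, and dropped the orange-handled pin through it. I then let go, backed the arm off and handed in at about 16.6 s of the 72 s allowed.

- **Lid:** it was pressed to its stop, with about 20 N on it when the fingertips were at 0.150 m, the height of a shut lid.
- **Hasp:** it was pushed flat until the finger met its stop, at about 26 N. Both views then showed the loop standing out through the slot.
- **Pin:** the collar met the loop at the expected height (TCP 0.146 m, against 0.147 m expected). After release the handle's top measured 0.1644 m, against 0.164 m expected, and the shank showed below the loop.
- **Other tools:** in the last pictures they looked where they were at the start. I judged that by eye and did not measure it.

**Disagreements:**
- The two views differed by 2–3 mm on the staple's sideways position, so I aimed between them and the pin went in with only a couple of newtons of force.
- The arm ran about 20 mm ahead of plan while pushing the lid, because a move before it had not fully reached its target. I corrected this before the final press.

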